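Clamp the heart model's board to the bench stand

TASK

Clamp the heart model's board down in the bench clamp. First slide the red free jaw down its bar by pressing gently on a thumb rest beside the bar, until the black rubber foot meets the board and the jaw tilts nose-up and binds firmly, with about 15 newtons on the rest; then screw the orange handle clockwise about a quarter turn or a little more, so that the foot presses on the board with about 20 newtons. Do not crush the board, leave it where it lies, leave the other things on the table alone, and let go at the end.

Things in the scene. Friction and masses are not known exactly. Their poses are not given: they have to be found in the camera images.
- clamp: Bench clamp, fixed to the table. Origin on the table under the middle of its upright steel bar (24 x 10 mm, top 175 mm above the table). The grey base plate is 12 mm thick, 130 mm wide, and runs from 40 mm on the clamp's +x side of the bar to 290 mm on its -x side. The red free jaw rides on the bar; its arm reaches 90 mm to the clamp's -x, where the screw stands upright. z is up.
- jaw (a joint): How far the free jaw has slid down the bar, m (0 = top, more = lower, up to 0.075). At 0 the jaw's middle is 145 mm and the foot's tip (screw fully backed off) 90 mm above the table. Friction holds it where it is left; a few newtons pressed beside the bar slide it down. Pressed down at the screw or handle instead, it tilts nose-down and drags or jams.
- tilt (a joint): Tilt of the jaw on the bar, rad: 0 = square, positive = arm's end (nose) up. It tilts freely to about 0.047 either way, then binds. After the foot has met the board the jaw's middle sinks 4 to 6 mm more as it tilts nose-up; at 0.05 or more it is bound. Let go, it stays bound, and the foot goes on pressing with about 0.7 of the last force on the rest. Under load it grows to about 0.08.
- thumb_rests: The two thumb rests of the jaw, red: flat tops 28 mm (clamp x) by 24 mm (clamp y), one on each side of the bar, fixed to the jaw and tilting with it. Origin at the jaw's middle, on the bar's axis; the tops are 54 mm above it. Once the foot has met the board the force climbs about 2 N per mm, then faster; 12 to 18 N binds the jaw well, over 30 N is too rough.
- rest_a (a point): Middle of the flat top of the thumb rest 34 mm to the clamp's +y side of the bar.
- rest_b (a point): Middle of the flat top of the thumb rest 34 mm to the clamp's -y side of the bar.
- handle (a joint): Turn of the screw handle, rad, 0 = fully backed off, more = clockwise seen from above = tighter, range 0 to 7; starts at 0 to 0.6. One full turn lowers handle and foot 10 mm. It turns easily (0.05 to 0.12 N m, even when tight), so judge tightness by the turn: once the jaw is bound, each rad adds about 6.5 N to what the foot already presses with. It stays where it is left.
- handle_grip (a point): Middle of the orange wing of the handle, on the screw's axis: a bar 60 mm long (along the point's x axis), 14 mm thick (its y axis) and 28 mm tall, nothing above it; pinch it across its thickness from above. It is 92 mm above the jaw's middle, 90 mm from the bar, and below it the screw is bare steel for 52 mm.
- foot: Black rubber foot under the screw, a dome 32 mm across; its spring gives about 8 N per mm. It does not turn with the handle. Origin on the screw's axis at the height of the jaw's middle.
- foot_tip (a point): Lowest point of the rubber foot, the point that meets the board.
- model: Red heart model on a plywood board 210 mm (x) by 100 mm (y) by 18 mm thick, loose, 0.4 kg or so, lying on the clamp's base plate with its +x end under the jaw. Origin at the centre of the board's underside; the heart stands 55 mm to its -x on a brass rod and reaches 131 mm above the underside. More than 38 N from the foot crushes the board.
- board_spot (a point): Point on the top face of the board, 60 mm from its centre towards +x, roughly under the foot.
- jar_a: White plastic jar with blue lid, 68 mm across, 100 mm tall, origin under it; leave alone.
- jar_b: White plastic jar with black lid, 68 mm across, 115 mm tall, origin under it; leave alone.
- bottle_c: Amber bottle with red cap, 60 mm across, 140 mm tall, origin under it; leave alone.
- beaker: Glass beaker, 72 mm across, 90 mm tall, origin under it; leave alone.
- screwdriver: Screwdriver 170 mm long lying on the table; leave alone.
- dropper: Small amber bottle with black cap, 36 mm across, 70 mm tall, standing near the clamp, origin under it; leave alone.
- kidney: Kidney model on a dark wooden foot 90 x 70 mm, 86 mm tall, origin under it; leave alone.
There are look-alikes about, which are no part of the job. What is shaped like the model but turquoise is not meant.

How it is judged:
By the outcome, as a careful person would: the job done as asked, in the order asked, and still so for the second after the job is handed in, with the robot touching nothing.
It also fails if it takes over 54 s, if anything falls off the work surface, if the arm or the gripper's body presses on something with over 40 N, if the wrist force passes 120 N, or if a joint passes its speed limit or range.

ROBOT

A 6-joint arm with a two-finger parallel gripper is mounted at the origin on the work surface. World frame = base frame: x ahead of the robot, y to its left, z up, the work surface at z = 0. Lengths are in m, angles in rad, forces in N, time in s.
With the tool pointing down it reaches from about 0.35 to 0.875 m from the base axis. Payload 15.5 kg.
Tool frame: the origin (TCP) lies on the centre line of the jaws, within the pads' length; the fingertips stand 17 mm ahead of it and the grasp point (between the pads) lies 2 mm behind it (manip.finger_overhang is the distance from the TCP to the fingertips, in m); y points along the fingers, x is the direction in which the jaws open and shut, and the axes are right-handed (so a half turn about y gives the same grasp; the last joint's range is limited). The gripper opens to 85 mm and grips with 20 to 120 N. Pads are 22 mm wide; open, the fingers measure 114 mm over their backs; the gripper's body (76 mm by 85 mm) begins 54 mm behind the grasp point. The pads swing forward as they close: fully open they stand 13 mm farther back than shut.
Start: joints at [1.02, 0.494, 1.345, -0, 1.302, -0.096], TCP at [0.275, 0.561, 0.248] pointing down, gripper open.
Joint ranges: [-2.91, 2.91], [-0.82, 2.16], [0.22, 2.67], [-1.22, 4.37], [0.12, 2.79], [-3.08, 3.08]. Speed limits (rad/s): [1.89, 1.89, 2.57, 3.01, 3.01, 3.01].

INTERFACE

Orientations are given as a unit quaternion [x, y, z, w].
In Python, from workcell import manip gives the robot as it stands.
- The arm moves only by the tool arm_command, never from a script. Its arguments are lists of equal length, an entry for each row: "travel": the shift along the tool's x, y, z in m, a list of three; "roll": the turn about the tool's y in degrees. A call has 1 to 5 rows; each row shifts and turns the commanded pose from where the row before left it, along the tool's axes as they then stand; what a row does not reach is not made up. A row lasts 1/12 s, in which the tool goes at most 41.7 mm and 7.16 degrees, less where a joint would pass 70% of its speed; a pose out of reach is approached as far as the arm can. A call with a gripper value outside its range is refused whole. "gripper" is the opening in per cent of the stroke, from 0 (shut) to 100 (fully open), set as the call begins (left out, the last holds). The fingers move at their own pace and stop on an object; "newtons" is the grip in N (left out, the last holds). Time passes only in rows, so rows that do not move let the fingers close. It gives the time, the measured TCP pose, the force and the opening at its end, in the units of the state.
- manip.sense(): the state, without advancing time (a new reading comes with each control period).
- manip.get_image(name): name is "side" or "top"; returns a dict with "color" (384x512x3 uint8, blue, green, red), "fx", "fy", "cx", "cy" (pixels), "position" and "rotation" of the camera in the world. Camera axes: x right, y up, looking along -z (the intrinsics and any distortion apply to the point x, -y, -z); pixel columns grow to the right and rows downward; lengths in m; the calibration is good to about 2 mm. A picture is of the moment at which its call begins. There is no depth.
- manip.finish_job(): hands the job in, once; it reports no verdict.
The state is a dict: "time": time; "joint_pos": joint angles; "qvel": joint speeds; "tau": joint torques, N m; "tool_pos": TCP position; "tool_rot": TCP orientation; "wrist_force": force on the tool from outside, world axes, zero at the start; "moment": the same for the moment, N m; "finger_gap": finger opening in m.
Only numpy, scipy, OpenCV 4.12 (cv2) and the standard library are available. Lean on these libraries where they do the work, as an engineer would, in place of code of your own. Each camera call takes 0.05 s, during which the arm holds its last target.

## Working session

There is one attempt and no reset: what is moved stays moved. The work goes in short steps, Python scripts to look and compute and a tool call to move; the robot and the scene stay as the last step left them, time stands still between calls to the robot, and variables do not carry over. Pictures are saved under pics/ and viewed, and the job is handed in when it is done.

Besides the shell and the picture viewer there is one more tool, called after "Request:" as name([rows], argument=value, ...), one row to a line, values as JSON. arm_command: Moves the arm, as the interface text tells. Its arguments: {"type":"object","properties":{"travel":{"type":"array"},"roll":{"type":"array"},"gripper":{"type":"number"},"newtons":{"type":"number"}},"required":["travel","roll"]}

```bash
ls; mkdir -p pics
python3 - <<'E'
from workcell import manip
import cv2
s=manip.sense(); print(s)
for n in("side","top"):
    i=manip.get_image(n); cv2.imwrite(f"pics/{n}0.png",i["color"]); print(n,{k:v for k,v in i.items() if k!="color"})
print([a for a in dir(manip) if a[0]!='_'])
E
```

```text
pics
{'time': 0.0, 'joint_pos': array([ 1.02047897e+00,  4.94153929e-01,  1.34614696e+00,  8.14828850e-06,
        1.30248018e+00, -9.54674136e-02]), 'qvel': array([ 0.00148329,  0.00053207,  0.00023716, -0.00150104, -0.00010916,
        0.00056091]), 'tau': array([-1.10087240e-03, -8.82142210e+01, -3.83881652e+01,  8.53392237e-07,
        9.74340364e-03,  1.75796760e-05]), 'tool_pos': array([0.27437721, 0.56117396, 0.24771306]), 'tool_rot': array([ 0.60004517,  0.37401235, -0.37476688, -0.59967519]), 'wrist_force': array([-0.01866294, -0.22851637, -0.35094413]), 'moment': array([-0.01506434, -0.01488525, -0.02832894]), 'finger_gap': 0.08566519096644477}
side {'fx': 389.50960831395287, 'fy': 389.50960831395287, 'cx': 259.6528012375068, 'cy': 190.52949132203364, 'position': array([-0.04196191, -0.85636518,  0.8455443 ]), 'rotation': array([ 0.44667168, -0.13388815, -0.23674237,  0.85235639])}
top {'fx': 457.17462448557296, 'fy': 457.17462448557296, 'cx': 253.8692384376804, 'cy': 191.19134869095845, 'position': array([ 0.23518568, -0.01286156,  1.32065514]), 'rotation': array([ 0.07356069, -0.07292534, -0.69980898,  0.70678011])}
['IKError', 'finger_overhang', 'finish_job', 'get_image', 'sense']
```

View pics/side0.png

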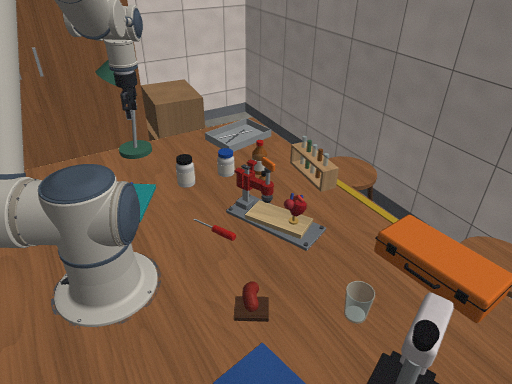

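View pics/top0.png

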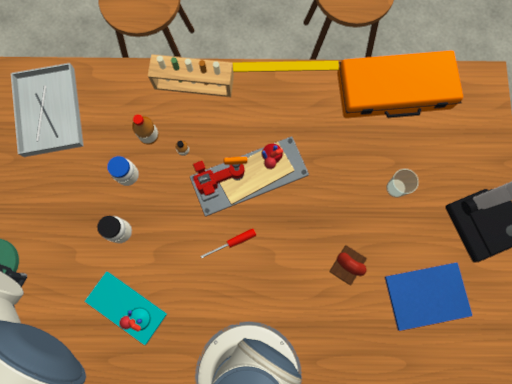

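```bash
cat > h.py <<'E'
import numpy as np,cv2
from scipy.spatial.transform import Rotation as R
from scipy.optimize import least_squares
CAM={"side":(389.5096,259.6528,190.5295,[-0.04196191,-0.85636518,0.8455443],[0.44667168,-0.13388815,-0.23674237,0.85235639]),
"top":(457.1746,253.8692,191.1913,[0.23518568,-0.01286156,1.32065514],[0.07356069,-0.07292534,-0.69980898,0.70678011])}
def proj(c,P):
    f,cx,cy,p,q=CAM[c]; v=R.from_quat(q).inv().apply(np.atleast_2d(P)-p)
    return np.c_[cx+f*v[:,0]/-v[:,2], cy-f*v[:,1]/-v[:,2]]
def onz(c,uv,z):
    f,cx,cy,p,q=CAM[c]; uv=np.atleast_2d(uv); d=R.from_quat(q).apply(np.c_[(uv[:,0]-cx)/f,-(uv[:,1]-cy)/f,-np.ones(len(uv))])
    p=np.array(p); return p+d*((z-p[2])/d[:,2])[:,None]
E
python3 - <<'E'
import cv2
a=cv2.imread("pics/side0.png")[135:250,215:335]; cv2.imwrite("pics/side0z.png",cv2.resize(a,None,fx=5,fy=5,interpolation=cv2.INTER_CUBIC))
a=cv2.imread("pics/top0.png")[130:222,170:315]; cv2.imwrite("pics/top0z.png",cv2.resize(a,None,fx=5,fy=5,interpolation=cv2.INTER_CUBIC))
from h import *
s=proj("top",[[0,0,0],[0.275,0.561,.248]]);print(s,proj("side",[[0,0,0],[0.275,0.561,.248]]))
E
```

```text
[[248.22479683 375.74108131]
 [  6.23998333 267.38666689]] [[107.8301662  285.53948443]
 [131.7643206  113.49042601]]
```

View pics/side0z.png

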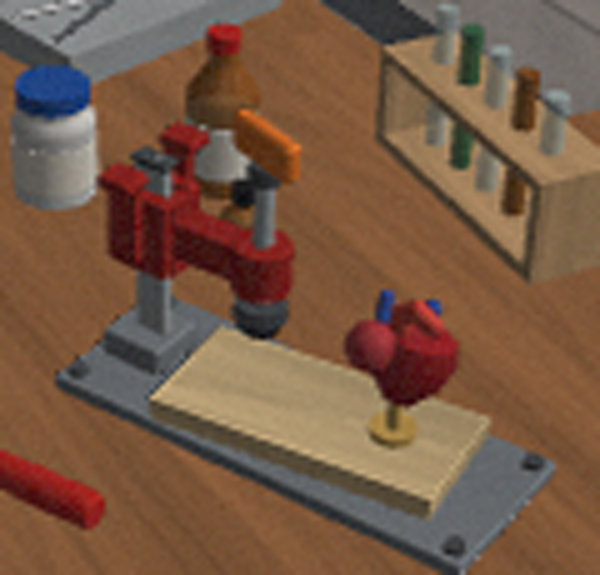

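View pics/top0z.png

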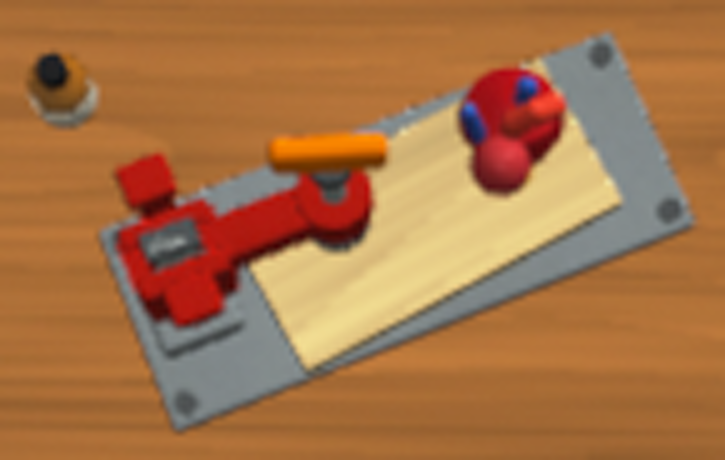

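```bash
cat > fit.py <<'E'
from h import *
T=lambda u,v:(170+(u+.5)/5-.5,130+(v+.5)/5-.5)
S=lambda u,v:(215+(u+.5)/5-.5,135+(v+.5)/5-.5)
obs=[("top",T(103,230),(.04,-.065,.012)),("top",T(180,430),(.04,.065,.012)),("top",T(692,226),(-.29,.065,.012)),("top",T(610,35),(-.29,-.065,.012)),
("side",S(57,378),(.04,.065,.012)),("side",S(460,567),(-.29,.065,.012)),("side",S(554,466),(-.29,-.065,.012)),
# bar top corners centre
("top",T(172,240),(0,0,.175)),("side",S(156,160),(0,0,.175)),
("top",T(147,180),(0,-.034,'r')),("top",T(193,295),(0,.034,'r')),("side",S(187,138),(0,-.034,'r')),("side",S(125,180),(0,.034,'r')),
("top",T(328,147),(-.09,0,'h')),("side",S(268,140),(-.09,0,'h'))]
def W(p,X):
    z=X[2]
    if z=='r': z=.145-p[3]+.054
    if z=='h': z=.145-p[3]+.092+.010
    c,s=np.cos(p[2]),np.sin(p[2]); return [p[0]+c*X[0]-s*X[1],p[1]+s*X[0]+c*X[1],z]
def res(p): return np.concatenate([proj(c,W(p,X))[0]-uv for c,uv,X in obs])
if __name__=="__main__":
    r=least_squares(res,[.5,.1,1.9,0],loss="soft_l1"); p=r.x
    print(p, np.degrees(p[2])); 
    for o,e in zip(obs,res(p).reshape(-1,2)): print(o[0],o[2],e.round(1))
    for c in("top","side"): print(c,)
    for n,X in dict(ra=(0,.034,'r'),rb=(0,-.034,'r'),hg=(-.09,0,'h')).items(): print(n,np.round(W(p,X),4))
    # handle ends
    z=W(p,(-.09,0,'h'))[2]; a=onz("top",[T(270,155),T(385,150)],z)
    d=a[0]-a[1]; print("wing",a,np.linalg.norm(d),np.degrees(np.arctan2(d[1],d[0])))
    b=onz("top",[T(305,372),T(620,203),T(248,265)],.03); print("board",b)
    print("dropper",onz("top",T(62,108),0),onz("top",T(52,70),.07))
E
python3 fit.py
```

```text
[0.51273482 0.11862142 1.96397382 0.02440341] 112.52741081675877
top (0.04, -0.065, 0.012) [-0.9 -0.5]
top (0.04, 0.065, 0.012) [-0.7 -0.1]
top (-0.29, 0.065, 0.012) [ 1.6 -0.7]
top (-0.29, -0.065, 0.012) [ 0.8 -1.5]
side (0.04, 0.065, 0.012) [-1.  -0.1]
side (-0.29, 0.065, 0.012) [-0.3  0.9]
side (-0.29, -0.065, 0.012) [ 0.6 -0.3]
top (0, 0, 0.175) [-0.1 -0.7]
side (0, 0, 0.175) [-0.7 -0.3]
top (0, -0.034, 'r') [ 0.3 -0.5]
top (0, 0.034, 'r') [0.4 0.3]
side (0, -0.034, 'r') [-0.8  0.1]
side (0, 0.034, 'r') [-0.8  0. ]
top (-0.09, 0, 'h') [0.4 0.3]
side (-0.09, 0, 'h') [-0.7 -0.3]
top
side
ra [0.4813 0.1056 0.1746]
rb [0.5441 0.1316 0.1746]
hg [0.5472 0.0355 0.2226]
wing [[0.54346966 0.06541093 0.22259659]
 [0.54662004 0.00818794 0.22259659]] 0.05730964069147578 93.1512011156183
board [[ 0.46874286  0.0560271   0.03      ]
 [ 0.57058444 -0.1254562   0.03      ]
 [ 0.53137747  0.09032854  0.03      ]]
dropper [[0.63401868 0.2070691  0.        ]] [[0.63542897 0.20208425 0.07      ]]
```

```bash
cat > st.py <<'E'
from h import *
import sys
from workcell import manip
def st(target=None,yaw=None):
    s=manip.sense(); Rm=R.from_quat(s["tool_rot"]).as_matrix()
    print("t",round(s["time"],2),"pos",s["tool_pos"].round(4),"F",s["wrist_force"].round(1),"gap",round(s["finger_gap"],4),"q",s["joint_pos"].round(2))
    print("toolx yaw",np.degrees(np.arctan2(Rm[1,0],Rm[0,0])).round(2),"y",Rm[:,1].round(3))
    if target is not None: print("delta tool",(Rm.T@(np.array(target)-s["tool_pos"])).round(4))
if __name__=="__main__":
    a=[float(x) for x in sys.argv[1:]]; st(a or None)
E
python3 - <<'E'
from st import *
print(manip.finger_overhang)
# rest_a biased 4mm outward
import fit
p=[0.51273482,0.11862142,1.96397382,0.02440341]
w=fit.W(p,(0.003,.038,'r')); print(w); st([w[0],w[1],.26])
E
```

```text
0.017
[np.float64(0.4764849826784757), np.float64(0.10683374448007578), 0.17459659]
t 0.1 pos [0.2744 0.5612 0.2478] F [ 0.5 -0.5 -0.8] gap 0.0853 q [ 1.02  0.49  1.35 -0.    1.3  -0.1 ]
toolx yaw 63.94 y [-0.001 -0.001 -1.   ]
delta tool [-0.3195 -0.0119 -0.3811]
```

Request:
arm_command([
  [-0.021, -0.002, -0.025],
  [-0.021, -0.002, -0.025],
  [-0.021, -0.002, -0.025],
  [-0.021, -0.002, -0.025],
  [-0.021, -0.002, -0.025],
], roll=[0, 0, 0, 0, 0], gripper=0, newtons=20)

```text
time: 0.52
tool_pos: [0.3409, 0.4107, 0.2581]
tool_rot: [0.6, 0.374, -0.375, -0.6]
wrist_force: [0.8, 0.3, -0.2]
finger_gap: 0.0258
```

Request:
arm_command([
  [-0.021, 0, -0.025],
  [-0.021, 0, -0.025],
  [-0.021, 0, -0.025],
  [-0.021, 0, -0.025],
  [-0.021, 0, -0.025],
], roll=[0, 0, 0, 0, 0])

```text
time: 0.93
tool_pos: [0.4071, 0.2615, 0.2582]
tool_rot: [-0.6, -0.374, 0.375, 0.6]
wrist_force: [1.0, 0.7, -0.3]
finger_gap: 0.0
```

Request:
arm_command([
  [-0.021, 0, -0.025],
  [-0.021, 0, -0.025],
  [-0.021, 0, -0.025],
  [-0.021, 0, -0.025],
  [-0.021, 0, -0.025],
], roll=[0, 0, 0, 0, 0])

```text
time: 1.35
tool_pos: [0.4733, 0.1122, 0.2582]
tool_rot: [-0.6, -0.374, 0.374, 0.6]
wrist_force: [0.3, 0.5, 0.9]
finger_gap: -0.0002
```

Request:
arm_command([
  [0, 0, 0],
  [0, 0, 0],
  [0, 0, 0],
  [0, 0, 0],
  [0, 0, 0],
], roll=[-7, -7, -7, -7, -7])

```text
time: 1.77
tool_pos: [0.4729, 0.1136, 0.2581]
tool_rot: [-0.458, -0.539, 0.539, 0.458]
wrist_force: [-0.7, -0.0, 1.2]
finger_gap: 0.0001
```

Request:
arm_command([
  [0, 0, 0],
  [0, 0, 0],
  [0, 0, 0],
], roll=[-7, -6.6, 0])

```text
time: 2.02
tool_pos: [0.4729, 0.1137, 0.2581]
tool_rot: [-0.391, -0.589, 0.589, 0.391]
wrist_force: [0.5, 0.2, 0.3]
finger_gap: -0.0001
```

```bash
python3 st.py 0.4765 0.1068 0.23
python3 - <<'E'
from workcell import manip
import cv2
for n in("side","top"):
    cv2.imwrite(f"pics/{n}1.png",cv2.resize(manip.get_image(n)["color"][60:252,190:446 if n=="side" else 446],None,fx=3,fy=3))
E
```

```text
t 2.02 pos [0.4729 0.1137 0.2581] F [0.5 0.2 0.3] gap -0.0001 q [ 0.11  0.29  1.66 -0.    1.19 -1.86]
toolx yaw 112.9 y [-0.001 -0.    -1.   ]
delta tool [-0.0078  0.0281 -0.0007]
```

View pics/side1.png

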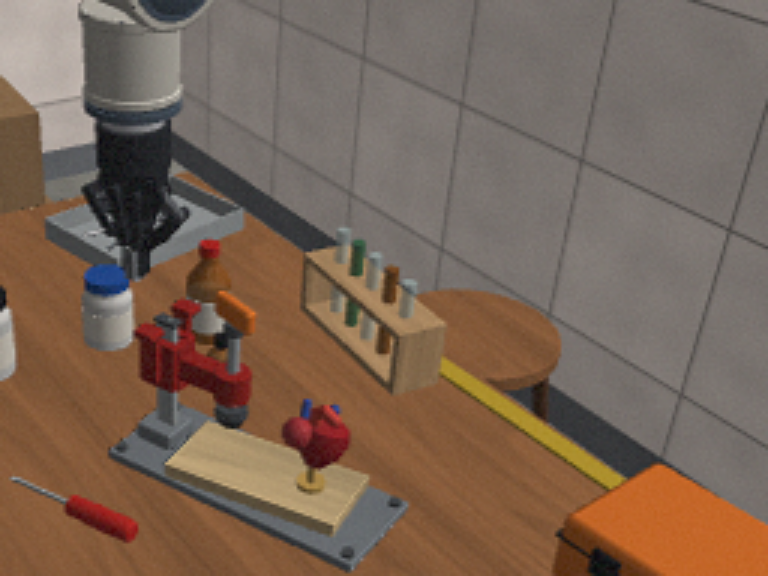

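Request:
arm_command([
  [-0.004, 0.01, -0.001],
  [-0.004, 0.012, 0],
  [0, 0.015, 0],
  [0, 0.012, 0],
  [0, 0.009, 0],
], roll=[0.4, 0, 0, 0, 0])

```text
time: 2.53
tool_pos: [0.4766, 0.1064, 0.1986]
tool_rot: [-0.395, -0.586, 0.586, 0.396]
wrist_force: [0.1, 0.0, -0.5]
finger_gap: -0.0001
```

Request:
arm_command([
  [0, 0, 0],
], roll=[0])

```text
time: 2.62
tool_pos: [0.4761, 0.1065, 0.1983]
tool_rot: [-0.395, -0.586, 0.587, 0.396]
wrist_force: [0.3, 1.0, 0.7]
finger_gap: 0.0001
```

```bash
python3 st.py 0.4765 0.1068 0.196
python3 - <<'E'
from workcell import manip
import cv2
i=manip.get_image("side")["color"][105:235,205:345];j=manip.get_image("top")["color"][130:230,160:315]
import numpy as np
cv2.imwrite("pics/s2.png",cv2.resize(i,None,fx=4.5,fy=4.5,interpolation=2));cv2.imwrite("pics/t2.png",cv2.resize(j,None,fx=5,fy=5,interpolation=2))
E
```

```text
t 2.62 pos [0.4761 0.1065 0.1983] F [0.3 1.  0.7] gap 0.0001 q [ 0.1   0.37  1.74 -0.    1.04 -1.86]
toolx yaw 112.01 y [-0.003 -0.    -1.   ]
delta tool [ 0.0002  0.0023 -0.0005]
```

View pics/s2.png

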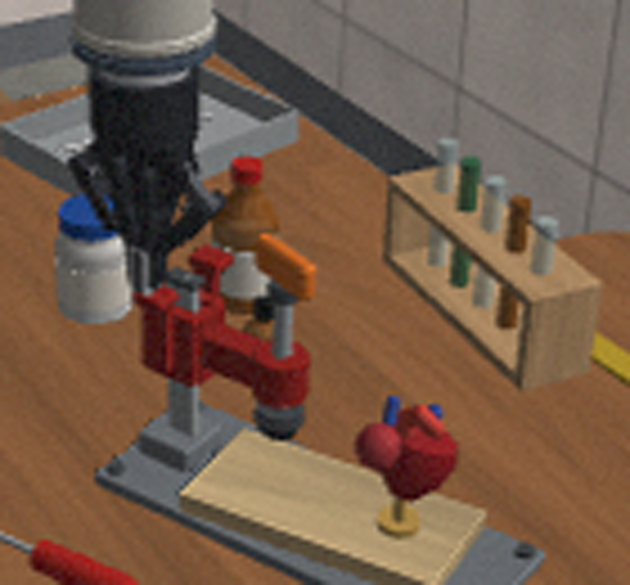

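View pics/t2.png

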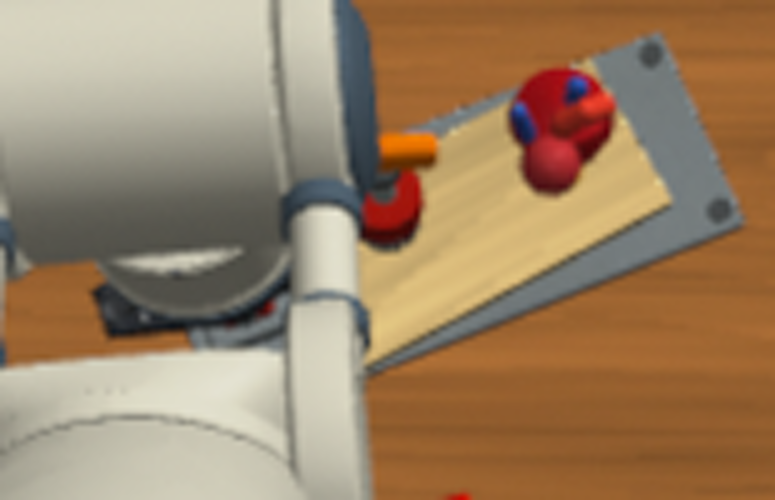

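Run:
```python
from h import *
f=lambda P:(proj("side",P)-[205,105])*4.5
print(f([[.4813,.1056,.1746],[.4761,.1065,.1813],[.4761,.1065,.1746],[.5127,.1186,.175],[.5441,.1316,.1746]]))
```

```text
[[151.94984914 295.31228335]
 [144.96613396 288.75913234]
 [145.11124791 296.61671522]
 [180.42484795 275.88819504]
 [207.92209268 258.04329491]]
```

Request:
arm_command([
  [0, 0.002, -0.003],
  [0, 0.003, 0],
  [0, 0.003, 0],
  [0, 0.002, 0],
], roll=[-0.4, 0, 0, 0])

```text
time: 3.05
tool_pos: [0.4802, 0.1079, 0.1903]
tool_rot: [0.393, 0.588, -0.588, -0.392]
wrist_force: [1.8, 1.2, 1.5]
finger_gap: 0.0001
```

Request:
arm_command([
  [0, 0.003, 0],
  [0, 0.003, 0],
  [0, 0.003, 0],
], roll=[0, 0, 0])

```text
time: 3.3
tool_pos: [0.4801, 0.1079, 0.1811]
tool_rot: [0.393, 0.588, -0.588, -0.392]
wrist_force: [1.5, 0.1, 2.2]
finger_gap: -0.0
```

```bash
cat > pic.py <<'E'
from st import *
n=sys.argv[1]; st()
i=manip.get_image("side")["color"][105:235,205:345]
cv2.imwrite(f"pics/{n}.png",cv2.resize(i,None,fx=4.5,fy=4.5,interpolation=2))
E
python3 pic.py s3
```

```text
t 3.3 pos [0.4801 0.1079 0.1811] F [1.5 0.1 2.2] gap -0.0 q [ 0.1   0.4   1.75  0.    1.   -1.86]
toolx yaw 112.54 y [ 0.001  0.    -1.   ]
```

View pics/s3.png

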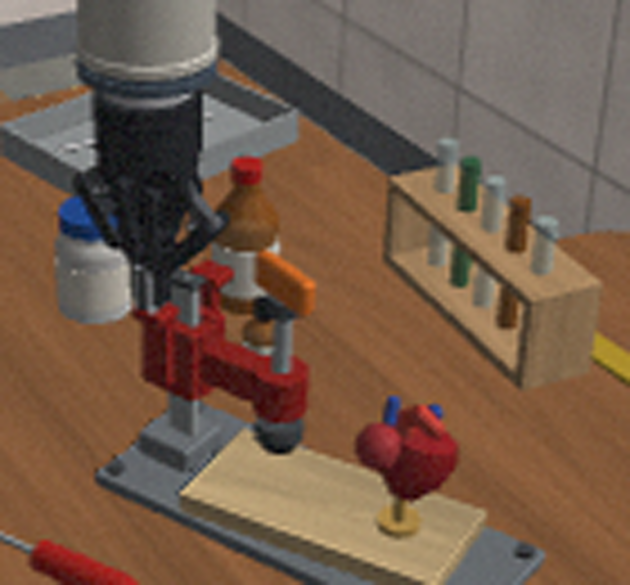

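Request:
arm_command([
  [0, 0.003, 0],
  [0, 0.003, 0],
  [0, 0.003, 0],
  [0, 0.003, 0],
  [0, 0.003, 0],
], roll=[0, 0, 0, 0, 0])

```text
time: 3.77
tool_pos: [0.4796, 0.1079, 0.1659]
tool_rot: [-0.393, -0.588, 0.588, 0.393]
wrist_force: [-0.9, -0.5, 2.6]
finger_gap: -0.0005
```

Request:
arm_command([
  [0, 0.003, 0],
  [0, 0.002, 0],
  [0, 0.002, 0],
], roll=[0, 0, 0])

```text
time: 4.02
tool_pos: [0.4797, 0.1079, 0.159]
tool_rot: [-0.393, -0.588, 0.588, 0.393]
wrist_force: [-0.7, 1.1, 2.6]
finger_gap: -0.0004
```

```bash
python3 pic.py s4
```

```text
t 4.02 pos [0.4797 0.1079 0.159 ] F [-0.7  1.1  2.6] gap -0.0004 q [ 0.1   0.43  1.77 -0.    0.94 -1.86]
toolx yaw 112.55 y [-0. -0. -1.]
```

View pics/s4.png

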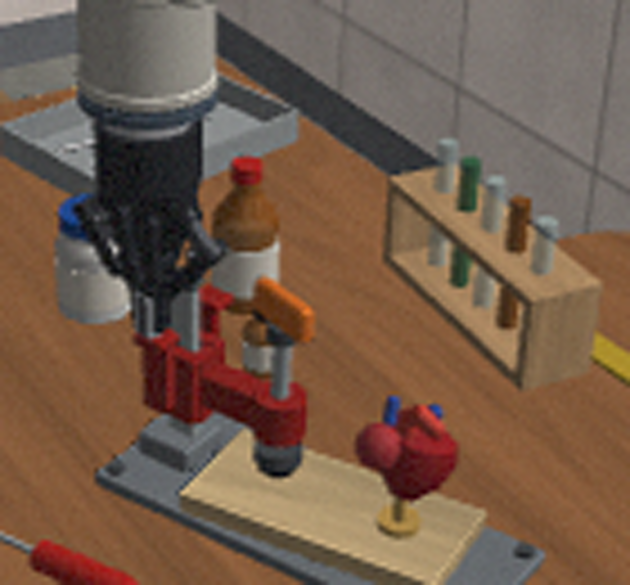

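Request:
arm_command([
  [0, 0.001, 0],
  [0, 0.001, 0],
  [0, 0.001, 0],
], roll=[0, 0, 0])

```text
time: 4.32
tool_pos: [0.4796, 0.1079, 0.1562]
tool_rot: [-0.393, -0.588, 0.588, 0.393]
wrist_force: [-3.1, 3.2, 5.9]
finger_gap: -0.0001
```

Request:
arm_command([
  [0, 0.001, 0],
  [0, 0.001, 0],
], roll=[0, 0])

```text
time: 4.48
tool_pos: [0.4795, 0.1082, 0.1544]
tool_rot: [0.392, 0.588, -0.588, -0.393]
wrist_force: [-4.3, 4.7, 9.8]
finger_gap: 0.0001
```

Request:
arm_command([
  [0, 0.001, 0],
  [0, 0.001, 0],
], roll=[0, 0])

```text
time: 4.65
tool_pos: [0.4794, 0.1084, 0.1525]
tool_rot: [0.392, 0.588, -0.588, -0.393]
wrist_force: [-6.4, 7.5, 12.4]
finger_gap: 0.0001
```

Request:
arm_command([
  [0.001, 0, 0],
  [0.001, 0, 0],
], roll=[0, 0])

```text
time: 4.82
tool_pos: [0.479, 0.1098, 0.1524]
tool_rot: [0.393, 0.588, -0.588, -0.393]
wrist_force: [-1.4, -0.9, 3.3]
finger_gap: 0.0001
```

Request:
arm_command([
  [0, 0.0005, 0],
  [0, 0, 0],
], roll=[0, 0])

```text
time: 4.98
tool_pos: [0.479, 0.1098, 0.1518]
tool_rot: [0.393, 0.588, -0.588, -0.393]
wrist_force: [-2.5, 1.1, 4.4]
finger_gap: 0.0001
```

```bash
python3 pic.py s5
```

```text
t 4.98 pos [0.479  0.1098 0.1518] F [-2.5  1.1  4.4] gap 0.0001 q [ 0.1   0.44  1.78  0.    0.92 -1.86]
toolx yaw 112.55 y [ 0.  0. -1.]
```

View pics/s5.png

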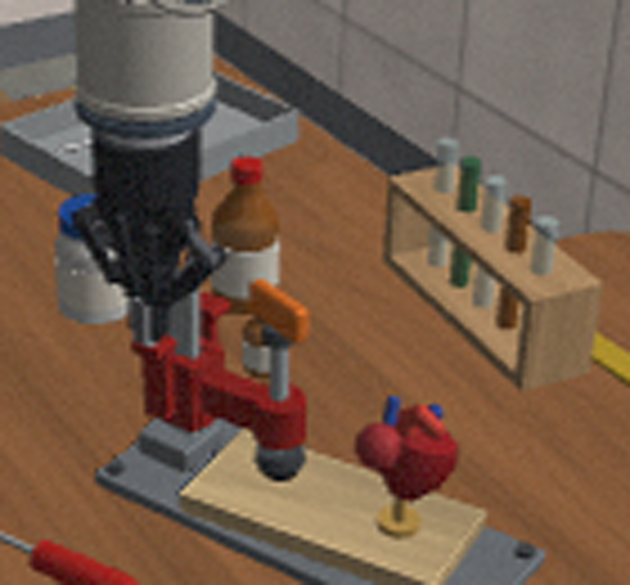

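Request:
arm_command([
  [0.0005, 0.001, 0],
  [0.0005, 0.001, 0],
], roll=[0, 0])

```text
time: 5.2
tool_pos: [0.4786, 0.1106, 0.1499]
tool_rot: [-0.393, -0.588, 0.588, 0.393]
wrist_force: [-4.1, -1.4, 12.3]
finger_gap: -0.0001
```

Request:
arm_command([
  [0.0005, 0.001, 0],
  [0, 0, 0],
], roll=[0, 0])

```text
time: 5.37
tool_pos: [0.4783, 0.1109, 0.149]
tool_rot: [-0.393, -0.588, 0.588, 0.393]
wrist_force: [-4.3, -2.2, 11.1]
finger_gap: -0.0003
```

Request:
arm_command([
  [0, 0.0005, 0],
  [0, 0, 0],
], roll=[0, 0])

```text
time: 5.53
tool_pos: [0.4783, 0.1109, 0.1487]
tool_rot: [-0.393, -0.588, 0.588, 0.393]
wrist_force: [-5.8, -0.9, 16.1]
finger_gap: 0.0003
```

Request:
arm_command([
  [0, 0.0005, 0],
  [0, 0, 0],
], roll=[0, 0])

```text
time: 5.7
tool_pos: [0.4782, 0.1109, 0.1483]
tool_rot: [-0.393, -0.588, 0.588, 0.393]
wrist_force: [-7.4, -1.4, 18.0]
finger_gap: 0.0001
```

```bash
python3 pic.py s6
```

```text
t 5.7 pos [0.4782 0.1109 0.1483] F [-7.4 -1.4 18. ] gap 0.0001 q [ 0.11  0.44  1.79 -0.    0.91 -1.86]
toolx yaw 112.54 y [-0. -0. -1.]
```

View pics/s6.png

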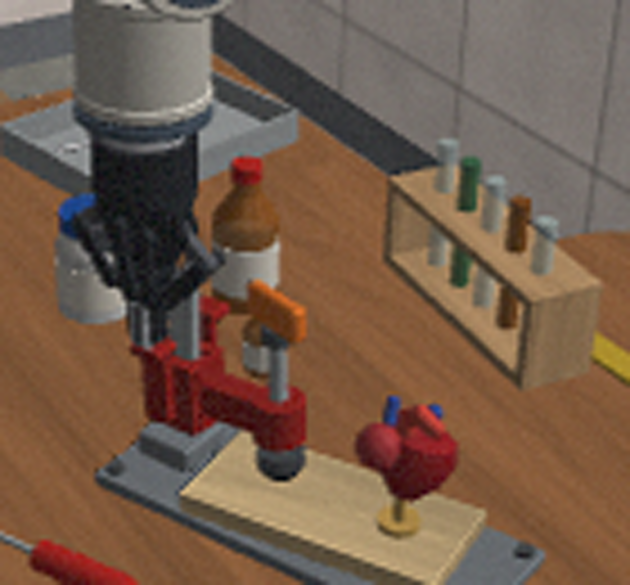

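Request:
arm_command([
  [0, -0.002, 0],
  [0, -0.01, 0],
  [0, -0.025, 0],
  [0, -0.035, 0],
  [0, -0.035, 0],
], roll=[0, 0, 0, 0, 0])

```text
time: 6.17
tool_pos: [0.478, 0.1109, 0.2555]
tool_rot: [-0.392, -0.588, 0.588, 0.393]
wrist_force: [1.4, -0.6, -0.2]
finger_gap: 0.0003
```

Request:
arm_command([
  [0.03, -0.01, 0.02],
  [0.03, 0, 0.02],
  [0.03, 0, 0.02],
], roll=[0, 0, 0], gripper=70)

```text
time: 6.42
tool_pos: [0.3881, 0.1716, 0.2655]
tool_rot: [0.394, 0.588, -0.587, -0.393]
wrist_force: [-0.8, 1.3, -0.5]
finger_gap: 0.0359
```

```bash
python3 pic.py s7;python3 - <<'E'
from workcell import manip
import cv2
j=manip.get_image("top")["color"][130:230,160:315]
cv2.imwrite("pics/t7.png",cv2.resize(j,None,fx=5,fy=5,interpolation=2))
E
```

```text
t 6.42 pos [0.3881 0.1716 0.2655] F [-0.8  1.3 -0.5] gap 0.0359 q [ 0.28  0.19  1.78 -0.    1.17 -1.69]
toolx yaw 112.46 y [ 0.002  0.001 -1.   ]
```

View pics/s7.png

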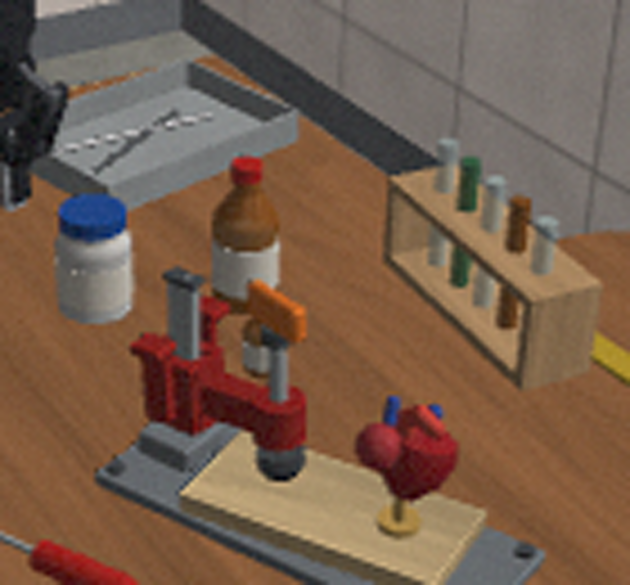

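View pics/t7.png

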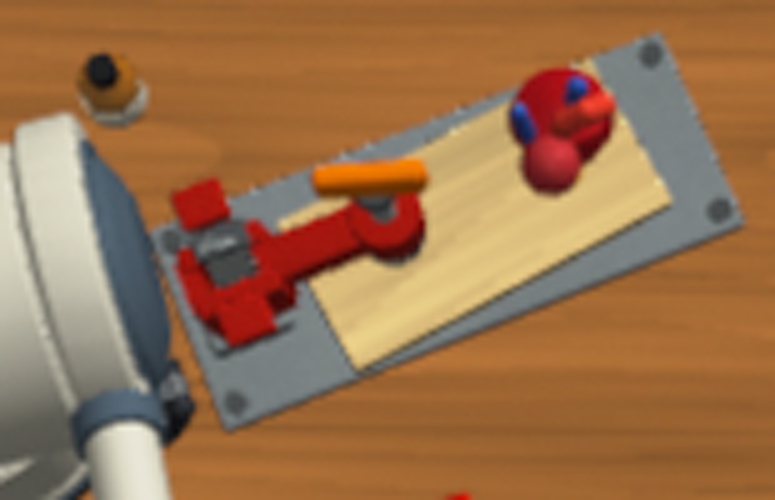

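```bash
cat > wing.py <<'E'
from st import *
pts={}
for c in("side","top"):
    im=manip.get_image(c)["color"]; hsv=cv2.cvtColor(im,cv2.COLOR_BGR2HSV)
    m=cv2.inRange(hsv,(7,170,110),(19,255,255)); u0,v0,u1,v1=(250,155,280,190) if c=="side" else (215,155,250,175)
    M=np.zeros_like(m); M[v0:v1,u0:u1]=m[v0:v1,u0:u1]
    n,l,stt,cen=cv2.connectedComponentsWithStats(M); k=1+np.argmax(stt[1:,4]); ys,xs=np.nonzero(l==k)
    r=cv2.minAreaRect(np.c_[xs,ys].astype(np.float32)); print(c,stt[k],r); pts[c]=r[0]
    if c=="top":
        # model fit of convex hull not needed: long axis
        vx,vy,_,_=cv2.fitLine(np.c_[xs,ys].astype(np.float32),cv2.DIST_L2,0,.01,.01).ravel(); a=np.array(r[0]); L=28
        A=onz("top",[a-[vx*13,vy*13],a+[vx*13,vy*13]],.174); d=A[0]-A[1]; print("wing yaw",np.degrees(np.arctan2(d[1],d[0])))
f=lambda X:np.concatenate([proj(c,X)[0]-pts[c] for c in pts])
r=least_squares(f,[.545,.04,.174]); print(r.x,r.fun)
print("pred resid",f([.5452,.0401,.1737]))
st()
E
python3 wing.py
```

```text
side [261 167  12  14  49] ((268.1199951171875, 172.66000366210938), (16.40000343322754, 5.800001621246338), 53.130104064941406)
top [215 155  25  10 133] ((227.0, 159.5), (9.0, 24.0), 90.0)
wing yaw 103.34378895600992
[0.56423756 0.06005987 0.16479629] [-0.72742611  0.17365871  0.25147924 -0.53547782]
pred resid [-2.29514927  2.20125445  7.58653666  5.66670263]
t 6.62 pos [0.3883 0.1716 0.265 ] F [0.8 0.6 0.5] gap 0.06 q [ 0.28  0.19  1.78 -0.    1.17 -1.69]
toolx yaw 112.63 y [ 0.001  0.    -1.   ]
```

```bash
sed -i 's/(7,170,110),(19,255,255)/(6,215,90),(17,255,255)/; s/(215,155,250,175)/(218,158,250,173)/' wing.py; python3 wing.py
python3 - <<'E'
import cv2
a=cv2.imread("pics/t7.png"); b=a[::5,::5]; h=cv2.cvtColor(b,cv2.COLOR_BGR2HSV); print(h[30:42,60:90:3].tolist()[5])
a=cv2.imread("pics/s7.png"); h=cv2.cvtColor(a,cv2.COLOR_BGR2HSV); print([h[v,u].tolist() for u,v in((277,300),(260,300),(290,320),(275,320),(295,305))])
E
```

```text
side [262 170   3   2   4] ((263.0000305175781, 170.5), (2.1213202476501465, 0.7071067094802856), 45.0)
top [223 162  22   7 127] ((233.5, 165.0), (6.0, 21.0), 90.0)
wing yaw 93.88820580744765
[0.53903965 0.0428169  0.19150769] [ 0.89717901 -0.21076357 -0.30882205  0.66328923]
pred resid [2.82481533 4.36125811 1.08653666 0.16670263]
t 6.72 pos [0.3894 0.171  0.2648] F [ 0.6 -0.1 -0.4] gap 0.0598 q [ 0.27  0.19  1.78 -0.    1.17 -1.69]
toolx yaw 112.53 y [ 0.001 -0.    -1.   ]
[[30, 4, 128], [14, 231, 205], [15, 255, 236], [15, 255, 233], [15, 255, 233], [15, 255, 231], [15, 255, 222], [15, 255, 211], [14, 255, 206], [20, 114, 204]]
[[12, 197, 155], [12, 195, 90], [11, 189, 100], [11, 188, 92], [12, 201, 194]]
```

```bash
sed -i 's/(6,215,90),(17,255,255)/(6,215 if c=="top" else 150,60),(17,255,255)/; s/(250,155,280,190)/(258,165,276,183)/' wing.py; python3 wing.py
```

```text
side [258 167  16  14 139] ((265.5, 173.5), (13.0, 15.0), 90.0)
top [223 162  22   7 127] ((233.5, 165.0), (6.0, 21.0), 90.0)
wing yaw 93.88820580744765
[0.54487602 0.04261864 0.17751044] [-0.14432434  0.03403647  0.04999538 -0.10715704]
pred resid [0.32484585 1.36125811 1.08653666 0.16670263]
t 6.82 pos [0.3894 0.1708 0.2646] F [-0.  -0.2  0.3] gap 0.0593 q [ 0.27  0.19  1.78 -0.    1.17 -1.69]
toolx yaw 112.49 y [ 0. -0. -1.]
```

Request:
arm_command([
  [0, 0, 0],
  [0, 0, 0],
  [0, 0, 0],
  [0, 0, 0],
  [0, 0, 0],
], roll=[7, 7, 7, 7, 7], gripper=55)

```text
time: 7.23
tool_pos: [0.3892, 0.1708, 0.2646]
tool_rot: [-0.553, -0.441, 0.441, 0.553]
wrist_force: [-0.8, -0.6, 0.7]
finger_gap: 0.0473
```

Request:
arm_command([
  [0, 0, 0],
  [0, 0, 0],
  [0, 0, 0],
  [0, 0, 0],
  [0, 0, 0],
], roll=[7, 7, 7, 7, 7])

```text
time: 7.65
tool_pos: [0.3892, 0.1708, 0.2646]
tool_rot: [0.66, 0.254, -0.254, -0.66]
wrist_force: [-0.2, 0.4, -0.0]
finger_gap: 0.0469
```

Request:
arm_command([
  [0, 0, 0],
  [0, 0, 0],
  [0, 0, 0],
  [0, 0, 0],
  [0, 0, 0],
], roll=[7, 7, 7, 7, 7])

```text
time: 8.07
tool_pos: [0.3892, 0.1708, 0.2646]
tool_rot: [0.706, 0.044, -0.044, -0.706]
wrist_force: [-0.2, -0.3, -0.3]
finger_gap: 0.0467
```

Request:
arm_command([
  [0, 0, 0],
  [0, 0, 0],
], roll=[4, 0])

```text
time: 8.23
tool_pos: [0.3892, 0.1708, 0.2646]
tool_rot: [0.707, 0.02, -0.02, -0.707]
wrist_force: [0.6, -0.2, 0.2]
finger_gap: 0.047
```

```bash
python3 st.py 0.545 0.0415 0.25
```

```text
t 8.23 pos [0.3892 0.1708 0.2646] F [ 0.6 -0.2  0.2] gap 0.047 q [ 0.27  0.19  1.78 -0.    1.17  0.22]
toolx yaw 3.27 y [-0. -0. -1.]
delta tool [ 0.1482  0.0146 -0.138 ]
```

Request:
arm_command([
  [0.025, 0, -0.023],
  [0.025, 0, -0.023],
  [0.025, 0, -0.023],
  [0.025, 0, -0.023],
  [0.025, 0, -0.023],
], roll=[0, 0, 0, 0, 0])

```text
time: 8.65
tool_pos: [0.5219, 0.0623, 0.2646]
tool_rot: [0.707, 0.023, -0.023, -0.707]
wrist_force: [-0.4, 1.7, 0.4]
finger_gap: 0.0474
```

Request:
arm_command([
  [0.0232, 0.01, -0.023],
  [0, 0.02, 0],
  [0, 0.01, 0],
  [0, 0, 0],
], roll=[0, 0, 0, 0])

```text
time: 8.98
tool_pos: [0.5436, 0.0423, 0.2223]
tool_rot: [-0.707, -0.021, 0.024, 0.707]
wrist_force: [-1.9, -0.1, -0.5]
finger_gap: 0.0473
```

```bash
python3 st.py 0.545 0.0415 0.18; python3 pic.py s8
```

```text
t 8.98 pos [0.5436 0.0423 0.2223] F [-1.9 -0.1 -0.5] gap 0.0473 q [-0.03  0.41  1.57  0.    1.16 -0.09]
toolx yaw 3.6 y [-0.005  0.    -1.   ]
delta tool [ 0.0016  0.0423 -0.0009]
t 8.98 pos [0.5436 0.0423 0.2223] F [-1.9 -0.1 -0.5] gap 0.0473 q [-0.03  0.41  1.57  0.    1.16 -0.09]
toolx yaw 3.6 y [-0.005  0.    -1.   ]
```

View pics/s8.png

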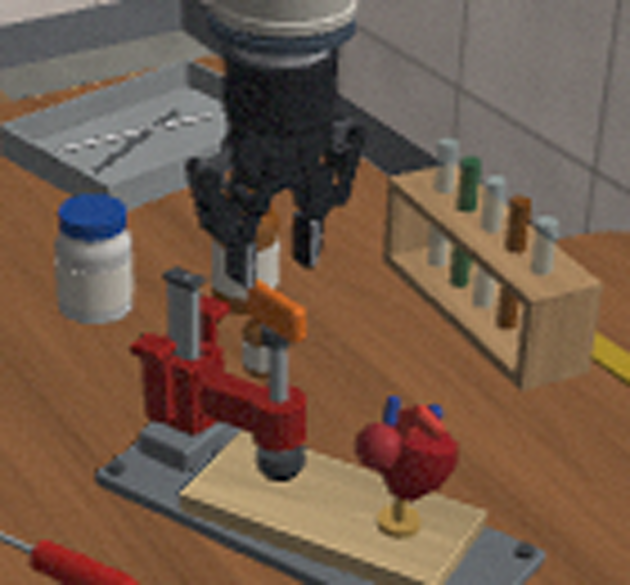

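Request:
arm_command([
  [0.001, 0.01, -0.001],
  [0, 0.012, 0],
  [0, 0.012, 0],
  [0, 0.008, 0],
  [0, 0, 0],
], roll=[0, 0, 0, 0, 0])

```text
time: 9.45
tool_pos: [0.5452, 0.0422, 0.1817]
tool_rot: [-0.707, -0.022, 0.023, 0.707]
wrist_force: [0.6, -0.2, -0.4]
finger_gap: 0.0471
```

```bash
python3 st.py 0.545 0.0415 0.18; python3 pic.py s9
```

```text
t 9.45 pos [0.5452 0.0422 0.1817] F [ 0.6 -0.2 -0.4] gap 0.0471 q [-0.03  0.46  1.62  0.    1.06 -0.09]
toolx yaw 3.61 y [-0.002  0.    -1.   ]
delta tool [-0.0003  0.0017 -0.0007]
t 9.45 pos [0.5452 0.0422 0.1817] F [ 0.6 -0.2 -0.4] gap 0.0471 q [-0.03  0.46  1.62  0.    1.06 -0.09]
toolx yaw 3.61 y [-0.002  0.    -1.   ]
```

View pics/s9.png

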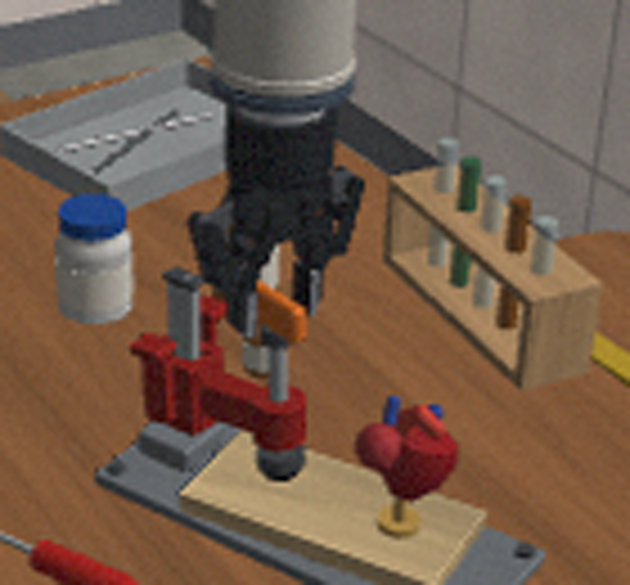

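Request:
arm_command([
  [0, 0, -0.0005],
  [0, 0, 0],
  [0, 0, 0],
], roll=[0, 0, 0], gripper=20, newtons=20)

```text
time: 9.75
tool_pos: [0.5464, 0.0412, 0.1834]
tool_rot: [0.707, 0.022, -0.022, -0.707]
wrist_force: [0.4, -0.6, -0.5]
finger_gap: 0.0173
```

Request:
arm_command([
  [0, 0, 0],
  [0, 0, 0],
], roll=[0, 0], gripper=10)

```text
time: 9.92
tool_pos: [0.5467, 0.0413, 0.1833]
tool_rot: [-0.707, -0.022, 0.021, 0.707]
wrist_force: [1.4, 0.4, 3.1]
finger_gap: 0.0136
```

Request:
arm_command([
  [0, 0, 0],
  [0, 0, 0],
], roll=[0, 0])

```text
time: 10.08
tool_pos: [0.5467, 0.0412, 0.1832]
tool_rot: [0.707, 0.022, -0.021, -0.707]
wrist_force: [2.7, 0.3, 4.9]
finger_gap: 0.0135
```

```bash
python3 pic.py s10
```

```text
t 10.08 pos [0.5467 0.0412 0.1832] F [2.7 0.3 4.9] gap 0.0135 q [-0.03  0.46  1.62  0.    1.06 -0.1 ]
toolx yaw 3.54 y [ 0.001 -0.    -1.   ]
```

View pics/s10.png

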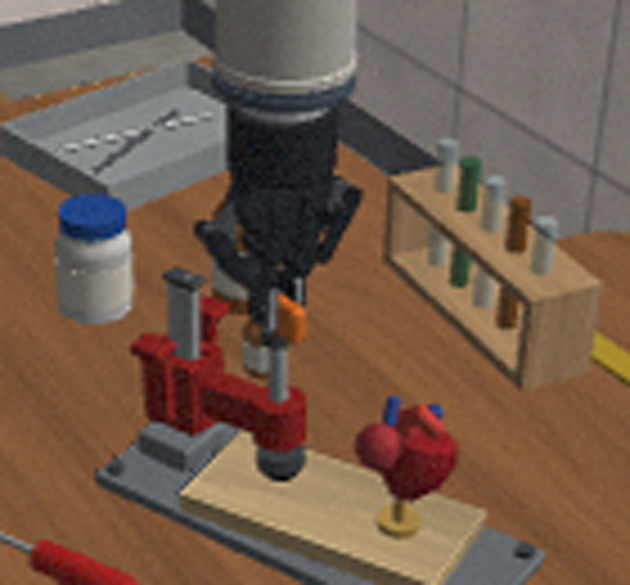

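Request:
arm_command([
  [0, -0.0005, 0],
  [0, 0, 0],
  [0, 0, 0],
], roll=[0, 3, 4])

```text
time: 10.38
tool_pos: [0.5463, 0.0412, 0.1833]
tool_rot: [-0.707, 0.022, -0.022, 0.707]
wrist_force: [4.3, 1.2, 0.4]
finger_gap: 0.0136
```

Request:
arm_command([
  [0, 0, 0],
  [0, 0, 0],
  [0, 0, 0],
], roll=[4, 4, 0])

```text
time: 10.63
tool_pos: [0.5463, 0.0413, 0.1832]
tool_rot: [-0.703, 0.072, -0.072, 0.704]
wrist_force: [4.3, 0.9, -1.5]
finger_gap: 0.0134
```

Request:
arm_command([
  [0.0005, 0.0003, 0],
  [0, 0.0002, 0],
  [0, 0.0002, 0],
  [0, 0, 0],
], roll=[5, 5, 5, 0])

```text
time: 10.97
tool_pos: [0.5468, 0.0412, 0.1827]
tool_rot: [-0.688, 0.162, -0.163, 0.688]
wrist_force: [2.5, 4.2, 2.5]
finger_gap: 0.0137
```

```bash
python3 pic.py s11
```

```text
t 10.97 pos [0.5468 0.0412 0.1827] F [2.5 4.2 2.5] gap 0.0137 q [-0.03  0.46  1.62  0.    1.06  0.43]
toolx yaw -26.58 y [ 0.001  0.    -1.   ]
```

View pics/s11.png

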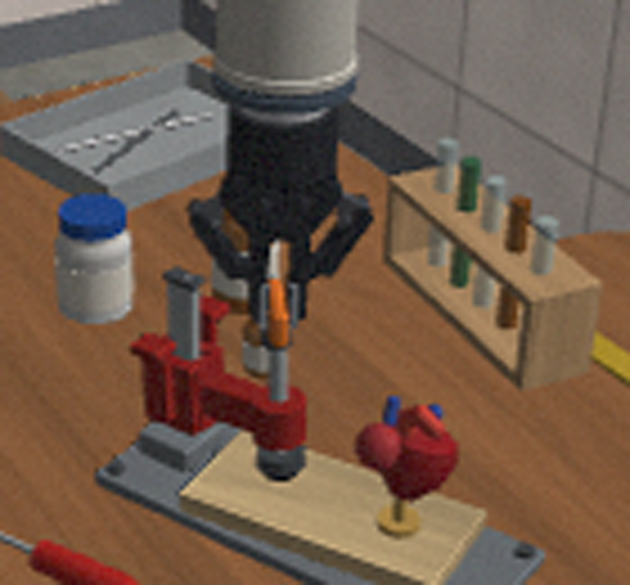

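Request:
arm_command([
  [0, 0, 0.0007],
  [0, 0, 0],
  [0, 0, 0],
  [0, 0, 0],
], roll=[5, 5, 5, 0])

```text
time: 11.35
tool_pos: [0.5467, 0.0416, 0.1825]
tool_rot: [0.661, -0.25, 0.25, -0.661]
wrist_force: [2.2, 1.1, 1.2]
finger_gap: 0.0136
```

Request:
arm_command([
  [0, 0.0002, 0],
  [0, 0, 0],
  [0, 0, 0],
  [0, 0, 0],
], roll=[5, 5, 5, 0])

```text
time: 11.68
tool_pos: [0.5466, 0.0417, 0.1823]
tool_rot: [0.623, -0.334, 0.334, -0.623]
wrist_force: [0.3, 1.8, 1.8]
finger_gap: 0.0136
```

Request:
arm_command([
  [0, 0, 0],
  [0, 0, 0],
  [0, 0, 0],
  [0, 0, 0],
], roll=[5, 5, 5, 0])

```text
time: 12.02
tool_pos: [0.5462, 0.0418, 0.1821]
tool_rot: [0.575, -0.413, 0.412, -0.574]
wrist_force: [-0.5, 1.2, -0.7]
finger_gap: 0.0136
```

Request:
arm_command([
  [0, 0, 0],
  [0, 0, 0],
  [0, 0, 0],
  [0, 0, 0],
], roll=[5, 5, 3, 0])

```text
time: 12.35
tool_pos: [0.5461, 0.0419, 0.182]
tool_rot: [0.525, -0.474, 0.473, -0.524]
wrist_force: [-1.8, 3.0, -2.0]
finger_gap: 0.0141
```

```bash
python3 pic.py s12
```

```text
t 12.35 pos [0.5461 0.0419 0.182 ] F [-1.8  3.  -2. ] gap 0.0141 q [-0.03  0.46  1.62  0.    1.06  1.44]
toolx yaw -84.17 y [-0.002  0.    -1.   ]
```

View pics/s12.png

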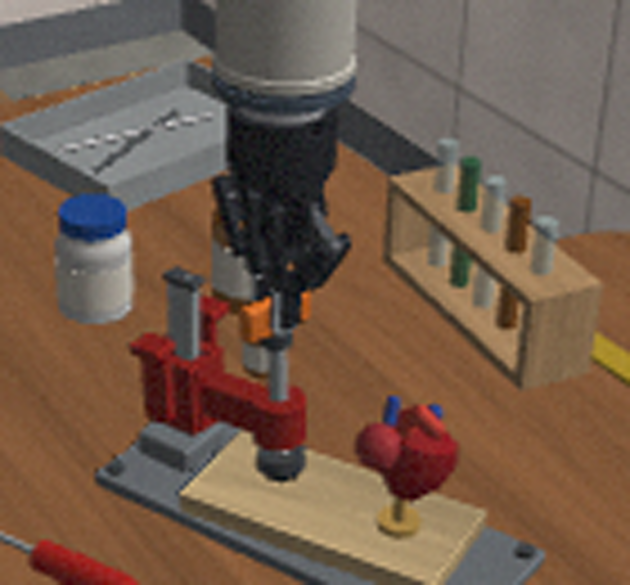

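Request:
arm_command([
  [0, 0, 0],
  [0, 0, 0],
], roll=[2.5, 0])

```text
time: 12.57
tool_pos: [0.5461, 0.0419, 0.182]
tool_rot: [0.514, -0.486, 0.485, -0.514]
wrist_force: [-3.4, 4.8, -4.6]
finger_gap: 0.0133
```

Request:
arm_command([
  [0, 0, 0],
  [0, 0, 0],
  [0, 0, 0],
  [0, 0, 0],
], roll=[0, 0, 0, 0], gripper=45)

```text
time: 12.9
tool_pos: [0.5471, 0.0416, 0.1825]
tool_rot: [-0.513, 0.486, -0.486, 0.514]
wrist_force: [0.4, 0.4, 0.4]
finger_gap: 0.038
```

Request:
arm_command([
  [0, -0.01, 0],
  [0, -0.02, 0],
  [0, -0.025, 0],
  [0, -0.025, 0],
  [0, -0.025, 0],
], roll=[0, 0, 0, 0, 0])

```text
time: 13.32
tool_pos: [0.5467, 0.0417, 0.2894]
tool_rot: [-0.513, 0.486, -0.486, 0.513]
wrist_force: [-0.5, -0.8, -0.1]
finger_gap: 0.0387
```

```bash
python3 st.py 0.40 0.20 0.3
```

```text
t 13.32 pos [0.5467 0.0417 0.2894] F [-0.5 -0.8 -0.1] gap 0.0387 q [-0.03  0.35  1.48 -0.    1.32  1.48]
toolx yaw -86.92 y [ 0. -0. -1.]
delta tool [-0.166  -0.0107 -0.138 ]
```

Move aside to see everything.

Request:
arm_command([
  [-0.025, 0, -0.02],
  [-0.025, 0, -0.02],
  [-0.025, 0, -0.02],
  [-0.025, 0, -0.02],
  [-0.025, 0, -0.02],
], roll=[0, 0, 0, 0, 0])

```text
time: 13.73
tool_pos: [0.4393, 0.162, 0.2883]
tool_rot: [-0.513, 0.486, -0.487, 0.513]
wrist_force: [0.9, 0.5, 0.6]
finger_gap: 0.0383
```

Request:
arm_command([
  [-0.02, 0, -0.02],
  [-0.02, 0, -0.02],
  [0, 0, 0],
  [0, 0, 0],
], roll=[0, 0, 0, 0])

```text
time: 14.07
tool_pos: [0.3976, 0.1998, 0.2883]
tool_rot: [-0.513, 0.486, -0.486, 0.514]
wrist_force: [1.1, 0.4, 0.2]
finger_gap: 0.0383
```

```bash
python3 pic.py s13;python3 - <<'E'
from workcell import manip
import cv2
j=manip.get_image("top")["color"][130:230,160:315]
cv2.imwrite("pics/t13.png",cv2.resize(j,None,fx=5,fy=5,interpolation=2))
E
```

```text
t 14.07 pos [0.3976 0.1998 0.2883] F [1.1 0.4 0.2] gap 0.0383 q [ 0.33  0.19  1.71 -0.    1.24  1.85]
toolx yaw -86.8 y [ 0.001  0.    -1.   ]
```

View pics/s13.png

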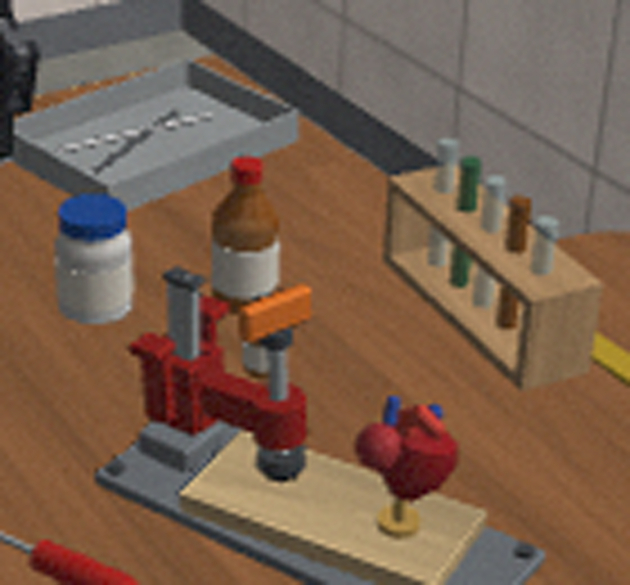

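View pics/t13.png

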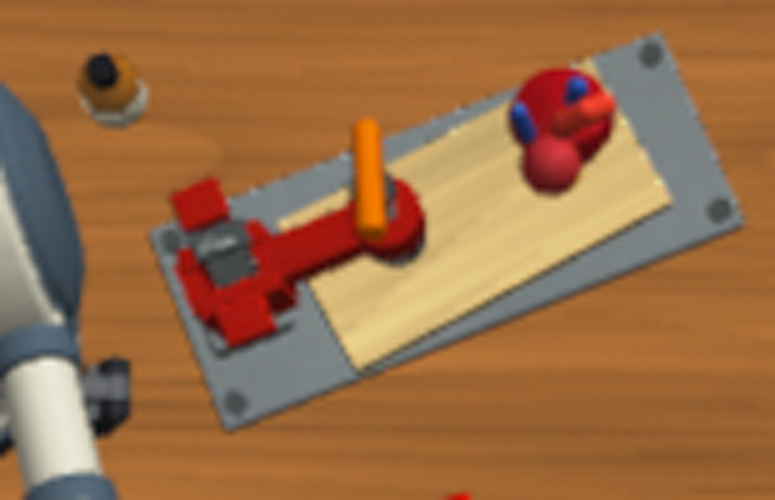

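```bash
python3 -c "
from workcell import manip
print(manip.finish_job())"
```

```text
the job is handed in; nothing more can be done
None
```

The heart model's board is clamped, the gripper is open and clear of the clamp, and I handed the job in. That was at about 14 s of the 54 s allowed.

- **Jaw:** I pressed rest_a with the fingers shut until the foot met the board and the jaw tilted nose-up. The press went through 11 and 16 N and ended at about 18 N, at the top of the 12–18 N range and a little over the 15 N asked. About 7 N of sideways force was still on the rest at that point.
- **Handle:** I pinched the wing and turned it clockwise about 90° (1.58 rad) by the tool's angle.
- **Foot force:** I estimate 21–23 N, from 0.7 of the press force plus 6.5 N per rad. It could not be measured directly.

The last pictures show the jaw still tilted nose-up, the foot on the board and the wing turned about a quarter. The board's corners are at the same pixels as before, and nothing else in those views had moved. After I let go, the wrist force was about 1 N or less, which is noise.

Before I opened the gripper, the wrist read 3–5 N per axis from the slightly tilted handle. It returned to zero on release. My two estimates of where the wing was differed by about 4 mm, so I used their average, and the grip closed on the wing properly.

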